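# Show a finish slip to the label reader

## Task

Wake the label reader: twist its orange spring-return knob clockwise to its stop, then let go so that it springs back. Then find the frosted end of the glass slip on the drying stand (both ends are equally pale; the frosted one has a small corner notch), lift the slip by its other half with your fingers clear of the frosted end, and present it label side up and level, the frosted end centred about 5 cm above the reader's round white mark and pointing straight at the lens. Finish while holding it still there; do not touch the reader with the slip, and leave the tub, cup and spatula where they are.

Things in the scene. Friction and masses are not known exactly. Their poses are not given: they have to be found in the camera images.
- reader: Fixed label reader: grey base, 40 mm high, with a blue hood and black lens block at one end. Origin at table level, below the white mark; x points from the mark to the lens, y to the knob, z up. Base spans x -70 to 120, y -70 to 150 mm. Hood at x 60 to 114, y -35 to 35 mm, top 130 mm above the table.
- mark (a point): Centre of the round white mark (44 mm across, black rim) on top of the reader's base, 41 mm above the table; axes as the reader's.
- knob (a joint): Reader's start knob, angle in rad: 0 at rest, grows as it is turned clockwise seen from above, stop at 1.05. A spring pulls it back to 0 when let go (0.04 N m at rest, 0.13 N m at the stop).
- knob_grip (a point): Where to grip the knob: on its upright axis, 68 mm above the table, 110 mm from the mark along the reader's y. The orange grip bar is 46 mm long, 14 mm thick, 28 mm high (top 80 mm above the table); at rest it lies along the reader's x. The point's x runs along the bar.
- stand: Fixed drying stand: black plate 150 x 90 x 4 mm with a dark wooden rib on it, 80 mm long (x), 20 mm wide (y), its top 34 mm above the table. Origin on the underside, at the centre; z up. The two ends are alike.
- slip: Loose glass slip 120 (x) x 40 (y) x 6 mm, about 70 g, lying label side up along the stand's rib, long edges overhanging it 10 mm. Origin: centre of the underside; z out of the label side. Top: teal middle 50 mm, a pale band 35 mm long at each end; underside black. The frosted end is +x, its +x -y corner notched out 12 x 12 mm; the plain end (-x) has whole corners.
- frosted (a point): Centre of the slip's frosted end band: 42.5 mm from the slip's centre along its +x, at mid thickness. The frosted band reaches from x = 25 to 60 mm.
- plain_end (a point): Centre of the slip's plain pale band: 42.5 mm from the slip's centre along its -x, at mid thickness.
- tub: Bystander: white lidded tub, 72 mm across, 85 mm high; origin at the centre of its underside.
- cup: Bystander: white mixing cup, 70 mm across, 60 mm high; origin at the centre of its underside.
- spatula: Bystander: spatula 200 mm long lying along its x, handle to -x; origin on its underside.
Not all that is in view belongs to the job. What is shaped like the slip but red is not meant. There is more than one size of the stand; the one meant has the size given above.

How it is judged:
By the outcome, as a careful person would: the job done as asked, in the order asked, and still so for the second after the job is handed in, while the arm keeps its last pose, push and grip.
It also fails if it takes over 51 s, if anything falls off the work surface, if the arm or the gripper's body presses on something with over 40 N, if the wrist force passes 120 N, or if a joint passes its speed limit or range.

## Robot

A 6-joint arm with a two-finger parallel gripper is mounted at the origin on the work surface. World frame = base frame: x ahead of the robot, y to its left, z up, the work surface at z = 0. Lengths are in m, angles in rad, forces in N, time in s.
With the tool pointing down it reaches from about 0.2 to 0.875 m from the base axis. Payload 3.4 kg.
Tool frame: the origin (TCP) lies at the very end of the fingers, on their centre line; the grasp point (between the pads) lies arm.tcp_to_grasp behind it (arm.tcp_to_grasp is the distance from the TCP to the grasp point, in m); z points along the fingers, y is the line along which they close (so a half turn about z gives the same grasp; the last joint's range is limited). The gripper opens to 94 mm and grips with 3 to 60 N. Pads are 16 mm wide; open, the fingers measure 119 mm over their backs; the gripper's body (75 mm by 177 mm) begins 78 mm behind the grasp point.
Start: joints at [-1.314, 0.276, 1.505, -0, 1.361, -0.121], TCP at [0.212, -0.534, 0.205] pointing down, gripper open.
Joint ranges: [-2.89, 2.89], [-0.75, 2.08], [0.22, 2.7], [-1.18, 4.32], [0.11, 2.71], [-2.7, 2.7]. Speed limits (rad/s): [2.57, 2.57, 3.14, 3.14, 3.14, 3.14].

## Interface

Orientations are given as a unit quaternion [x, y, z, w].
In Python, from bench import arm gives the robot as it stands.
- The arm moves only by the tool move_arm, never from a script. Its argument "rows" is a list of rows, each a list of 5 numbers: the shift along the world's x, y, z in m, then the turn about the world's z in rad, then the opening, from 0 (shut) to 1 (fully open). In form: [[x, y, z, turn, fingers], ...]. A call has 1 to 20 rows; each row shifts and turns the commanded pose from where the row before left it; what a row does not reach is not made up. A row lasts 1/10 s, in which the tool goes at most 50 mm and 8.59 degrees, less where a joint would pass 70% of its speed; a pose out of reach is approached as far as the arm can. A call with a gripper value outside its range is refused whole. The fingers move at their own pace and stop on an object; "squeeze" is the grip in N (left out, the last holds). Time passes only in rows, so rows that do not move let the fingers close. It gives the time, the measured TCP pose, the force, the opening and the grip force at its end, in the units of the state.
- arm.get_state(): the state, without advancing time (a new reading comes with each control period).
- arm.grab_frame(name): name is "scene" or "side" or "wrist"; returns the picture (400x640x3 uint8, red, green, blue); there is no depth.
- arm.camera_params(name): a dict with "mtx" (3x3 intrinsics, pixels), "k1" (the pictures are not rectified: a ray, as slopes to the right and down, at radius r is drawn at 1 + k1 r^2 times it, then the intrinsics apply), "xyz" and "rotation" of the camera in the world; the wrist camera has in their place "mount" (4x4, takes a point from camera to tool coordinates, whose origin is the TCP and whose axes are the flange's). Camera axes: x right, y up, looking along -z (the intrinsics and any distortion apply to the point x, -y, -z); pixel columns grow to the right and rows downward; lengths in m; the calibration is good to about 2 mm. A picture is of the moment at which its call begins: read the wrist's pose just before it. camera_params takes no time and is no camera call.
- arm.job_done(): hands the job in; it is judged then, once.
The state is a dict: "t": time; "q": joint angles; "qvel": joint speeds; "effort": joint torques, N m; "position": TCP position; "ee_rot": TCP orientation; "contact_force": force on the tool from outside, world axes, zero at the start; "wrist_torque": the same for the moment, N m; "gripper_width": finger opening in m; "gripper_force": force on a finger pad.
Only numpy, scipy, OpenCV 4.12 (cv2) and the standard library are available. Lean on these libraries where they do the work, as an engineer would, in place of code of your own. Each camera call takes 0.05 s, during which the arm holds its last target. There are 200 camera calls.

## Working session

There is one attempt and no reset: what is moved stays moved. The work goes in short steps, Python scripts to look and compute and a tool call to move; the robot and the scene stay as the last step left them, time stands still between calls to the robot, and variables do not carry over. Pictures are saved under pics/ and viewed, at most 10 in all, crops included, and the job is handed in when it is done.

Besides the shell and the picture viewer there is one more tool, called after "Request:" in YAML: its name, and indented under it one key for each argument. move_arm: Moves the arm, as the interface text tells. Its arguments: {"type":"object","properties":{"rows":{"type":"array","items":{"type":"array","items":{"type":"number"}}},"squeeze":{"type":"number"}},"required":["rows"]}

```bash
mkdir -p pics
cat > h.py <<'E'
import numpy as np, cv2
from bench import arm
from scipy.spatial.transform import Rotation as R
def cam(name, st=None):
    p=arm.camera_params(name)
    if 'mount' in p:
        st=st or arm.get_state(); M=np.eye(4); M[:3,:3]=R.from_quat(st['ee_rot']).as_matrix(); M[:3,3]=st['position']
        T=M@np.array(p['mount']); return np.array(p['mtx']),p['k1'],T[:3,3],T[:3,:3]
    r=np.array(p['rotation']); r=r if r.shape==(3,3) else R.from_quat(r).as_matrix()
    return np.array(p['mtx']),p['k1'],np.array(p['xyz']),r
def ray(c,uv):
    K,k1,o,r=c; d=np.linalg.solve(K,[uv[0],uv[1],1])[:2]; s=d.copy()
    for _ in range(20): s=d/(1+k1*(s@s))
    v=r@np.array([s[0],-s[1],-1]); return o,v/np.linalg.norm(v)
def atz(c,uv,z):
    o,v=ray(c,uv); return o+v*(z-o[2])/v[2]
def tri(c1,a,c2,b):
    o1,v1=ray(c1,a);o2,v2=ray(c2,b)
    t=np.linalg.lstsq(np.c_[v1,-v2],o2-o1,rcond=None)[0]
    p,q=o1+t[0]*v1,o2+t[1]*v2; return (p+q)/2,np.linalg.norm(p-q)
def proj(c,P):
    K,k1,o,r=c; q=r.T@(np.array(P)-o); s=np.array([q[0],-q[1]])/-q[2]; s=s*(1+k1*s@s); return (K@[*s,1])[:2]
def save(n,im): cv2.imwrite('pics/'+n+'.png',im[:,:,::-1])
E
python3 - <<'E'
from h import *
for n in ['scene','side']:
    im=arm.grab_frame(n); save(n,im); print(n,cam(n))
print({k:arm.get_state()[k] for k in('t','position','ee_rot')},arm.tcp_to_grasp, arm.camera_params('wrist'))
E
```

```text
scene (array([[463.33534495,   0.        , 327.24761254],
       [  0.        , 463.33534495, 204.17181409],
       [  0.        ,   0.        ,   1.        ]]), -0.05826197364381891, array([1.24371944, 0.75333988, 0.99630207]), array([[-0.72402845, -0.46694883,  0.50768257],
       [ 0.68974076, -0.4969094 ,  0.5266296 ],
       [ 0.00636317,  0.73146418,  0.68185018]]))
side (array([[399.09234188,   0.        , 321.94231187],
       [  0.        , 399.09234188, 201.94569915],
       [  0.        ,   0.        ,   1.        ]]), -0.06717089614234822, array([0.16167984, 0.73536378, 0.72496714]), array([[-0.88883282,  0.29151061, -0.35355026],
       [-0.4582145 , -0.55875127,  0.69125718],
       [ 0.00396214,  0.77641392,  0.63021086]]))
{'t': 0.1, 'position': array([ 0.21196503, -0.53398217,  0.20471432]), 'ee_rot': array([ 9.82209801e-01,  1.87785194e-01, -5.57158654e-05, -7.90660417e-04])} 0.0188 {'mtx': array([[288.53449573,   0.        , 316.13131671],
       [  0.        , 288.53449573, 198.34838395],
       [  0.        ,   0.        ,   1.        ]]), 'k1': -0.032354128253199964, 'mount': array([[-4.58431301e-04,  9.64756990e-01,  2.63142053e-01,
         7.70591416e-02],
       [ 9.99999747e-01,  5.85572504e-04, -4.04739496e-04,
         1.06959704e-03],
       [-5.44564008e-04,  2.63141801e-01, -9.64757014e-01,
        -1.79009154e-01],
       [ 0.00000000e+00,  0.00000000e+00,  0.00000000e+00,
         1.00000000e+00]])}
```

View pics/scene.png

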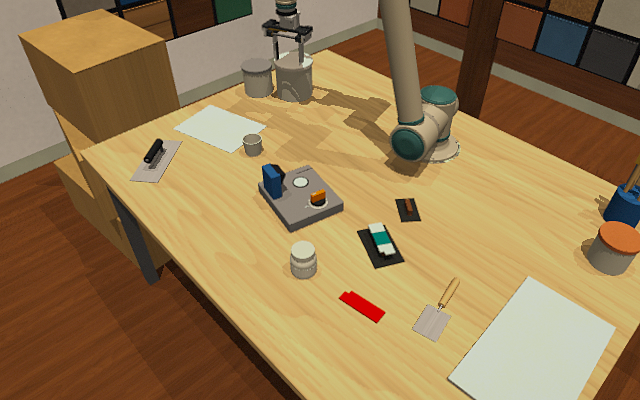

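View pics/side.png

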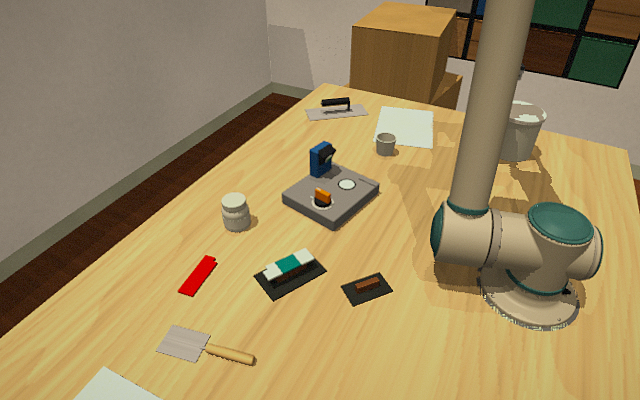

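The scene view shows the reader at about (300,197), the slip at (380,240) and the tub at (303,260). The side view shows the reader at (330,195), the knob at (322,198) and the slip at (290,264). I'll enlarge both in one montage.

Run:
```python
import cv2,numpy as np
a=cv2.imread('pics/scene.png')[155:272,250:410]; b=cv2.imread('pics/side.png')[135:305,250:390]
f=lambda x,s:cv2.resize(x,None,fx=s,fy=s,interpolation=cv2.INTER_CUBIC)
A=f(a,2.5);B=f(b,2.8571)
H=600
o=np.zeros((H,800,3),np.uint8);o[:A.shape[0],:400]=A;o[:B.shape[0],400:]=B
cv2.imwrite('pics/m.png',o)
```

```text
(no output)
```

View pics/m.png

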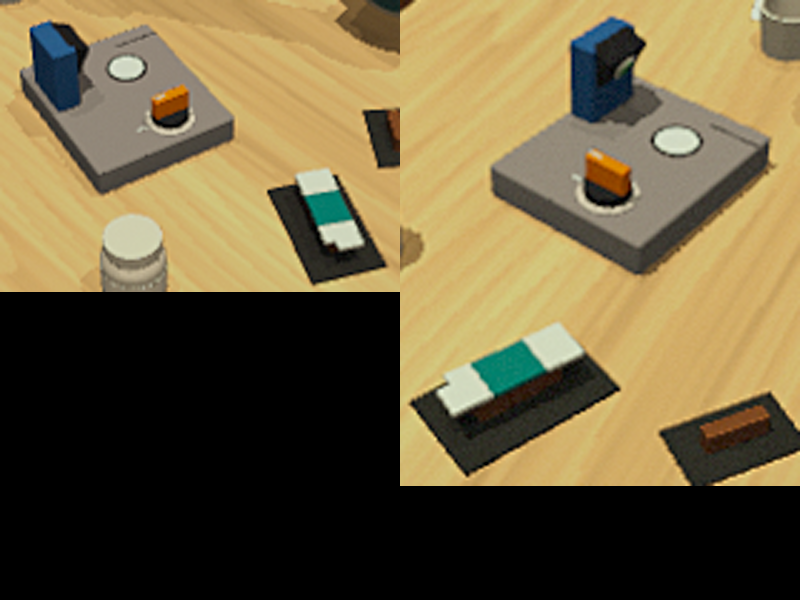

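Run:
```python
from h import *
S,D=cam('scene'),cam('side')
s=lambda u,v:(250+u/2.5-.3,155+v/2.5-.3); d=lambda u,v:(250+(u-400)/2.857-.3,135+v/2.857-.3)
for n,a,b in [('mark',(127,68),(677,141)),('knobring',(170,118),(607,192)),('teal',(331,207),(508,366)),('plain far A',(331,168),(560,323)),('plain far B',(296,174),(528,339)),
 ('plain cornerA2',(341,188),(584,352)),('frost whole corner',(364,246),(452,414)),('basecorner',(102,180),(640,264)),('baseleftD',(24,76),(494,172)),('base topright',(233,122),(768,145)),('standcorner',(315,282),(412,404)),('stand2',(385,264),(468,473)),('tub lid',(133,235),None)]:
    if b is None: print(n,atz(S,s(*a),.085).round(4)); continue
    P,e=tri(S,s(*a),D,d(*b)); print(n,P.round(4),round(e,4))
```

```text
mark [ 0.5206 -0.1214  0.0391] 0.002
knobring [ 0.5451 -0.0141  0.0402] 0.0028
teal [0.514  0.2194 0.0406] 0.002
plain far A [0.486  0.1883 0.0679] 0.0131
plain far B [0.5148 0.1741 0.0451] 0.0227
plain cornerA2 [0.4692 0.1884 0.0331] 0.0284
frost whole corner [0.5284 0.2803 0.0371] 0.0033
basecorner [ 0.5614 -0.1342 -0.1525] 0.0064
baseleftD [ 0.6766 -0.0749  0.0611] 0.1432
base topright [ 0.4356 -0.0368  0.0449] 0.1472
standcorner [0.5824 0.2615 0.0019] 0.0002
stand2 [5.050e-01 2.975e-01 1.000e-04] 0.0001
tub lid [0.7294 0.1295 0.085 ]
```

Corners disagree because of my pairing, but the mark height (39 mm), the mark-to-knob distance (110 mm) and the teal height (41 mm) all check out. Reader x is at about -13°, and slip x at about 65° with the notched end away from the robot. Next I'll go above the knob with the tool's closing axis across the bar, using the yaw branch that leaves wrist range for the twist.

Request:
move_arm:
  rows:
    - [0.0196,0.0306,0,0.149,1]
    - [0.0196,0.0306,0,0.149,1]
    - [0.0196,0.0306,0,0.149,1]
    - [0.0196,0.0306,0,0.149,1]
    - [0.0196,0.0306,0,0.149,1]
    - [0.0196,0.0306,0,0.149,1]
    - [0.0196,0.0306,0,0.149,1]
    - [0.0196,0.0306,0,0.149,1]
    - [0.0196,0.0306,0,0.149,1]
    - [0.0196,0.0306,0,0.149,1]
    - [0.0196,0.0306,0,0.149,1]
    - [0.0196,0.0306,0,0.149,1]
    - [0.0196,0.0306,0,0.149,1]
    - [0.0196,0.0306,0,0.149,1]
    - [0.0196,0.0306,0,0.149,1]
    - [0.0196,0.0306,0,0.149,1]
    - [0.0196,0.0306,0,0.149,1]
    - [0,0,0,0,1]
    - [0,0,0,0,1]

```text
t: 2.0
position: [0.5449, -0.0139, 0.2049]
ee_rot: [0.115, 0.993, -0.0, -0.001]
contact_force: [0.4, 0.2, 0.3]
gripper_width: 0.094
gripper_force: 0.0
```

Run:
```python
from h import *
st=arm.get_state(); im=arm.grab_frame('wrist'); save('w1',im); c=cam('wrist',st)
import pickle; pickle.dump(c,open('w1.pkl','wb'))
print(st['t'],st['position'],st['q'],R.from_quat(st['ee_rot']).as_matrix()[:,0],proj(c,[.5451,-.0141,.08]),proj(c,[.5206,-.1214,.04]))
```

```text
2.0 [ 0.54490332 -0.01391665  0.20485152] [-1.52730853e-01  2.32218301e-01  1.56757143e+00 -6.68637702e-04
  1.34343329e+00 -1.49305117e+00] [-0.97359096  0.22829403  0.00157492] [316.76312044 192.02791949] [226.81300496 184.73636971]
```

View pics/w1.png

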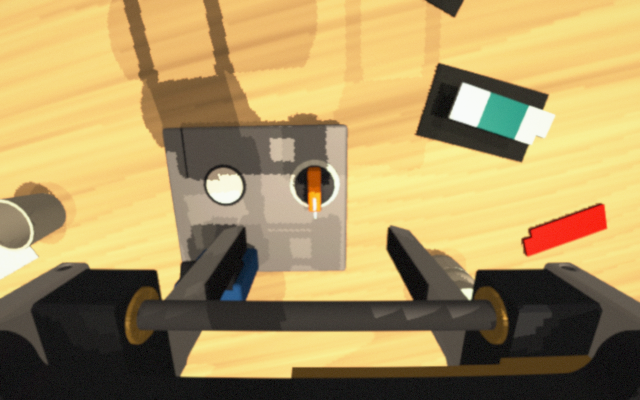

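The wrist view shows the orange bar at (315,187), the mark at (225,185) and the slip's teal centre at (506,115) with its notched end to the right. This agrees with the earlier measurement to about 2 mm, so I'll go down and grip.

Request:
move_arm:
  rows:
    - [0,-0.001,-0.025,0,1]
    - [0,0,-0.025,0,1]
    - [0,0,-0.025,0,1]
    - [0,0,-0.025,0,1]
    - [0,0,-0.025,0,1]
    - [0,0,-0.024,0,1]
    - [0,0,0,0,0]
    - [0,0,0,0,0]
    - [0,0,0,0,0]
    - [0,0,0,0,0]
    - [0,0,0,0,0]
    - [0,0,0,0,0]
    - [0,0,0,0,0]
    - [0,0,0,0,0]
    - [0,0,0,0,0]
    - [0,0,0,0,0]
  squeeze: 45

```text
t: 3.65
position: [0.5453, -0.0152, 0.0564]
ee_rot: [0.115, 0.993, 0.0, -0.0]
contact_force: [0.2, -0.4, -0.4]
gripper_width: 0.0174
gripper_force: 0.0
```

Run:
```python
from h import *
import pickle
S,D,W=cam('scene'),cam('side'),pickle.load(open('w1.pkl','rb'))
for n,p in [('mark',(225,185)),('teal',(506,115)),('tA',(490,92)),('tB',(532,104)),('tC',(522,140)),('tD',(482,126)),('pl1',(462,82)),('pl2',(450,118)),('fr whole',(554,115)),('fr',(543,137))]:
    print(n,atz(W,p,.04).round(4))
print(tri(S,(250+331/2.5-.3,155+207/2.5-.3),W,(506,115)))
```

```text
mark [ 0.5204 -0.1237  0.04  ]
teal [0.515 0.219 0.04 ]
tA [0.4854 0.2026 0.04  ]
tB [0.5093 0.2502 0.04  ]
tC [0.5483 0.2361 0.04  ]
tD [0.5213 0.19   0.04  ]
pl1 [0.4677 0.1722 0.04  ]
pl2 [0.5039 0.1541 0.04  ]
fr whole [0.5275 0.2757 0.04  ]
fr [0.5504 0.2616 0.04  ]
(array([0.51453865, 0.21971615, 0.03972524]), np.float64(0.001413122227250935))
```

Request:
move_arm:
  rows:
    - [0,0,0,0,0]
    - [0,0,0,0,0]
    - [0,0,0,0,0]
    - [0,0,0,0,0]

```text
t: 4.05
position: [0.545, -0.0163, 0.0564]
ee_rot: [0.115, 0.993, -0.001, -0.0]
contact_force: [-1.5, -4.6, 0.8]
gripper_width: 0.0135
gripper_force: 45.0
```

Request:
move_arm:
  rows:
    - [0,-0.001,0,-0.1,0]
    - [0,0,0,-0.1,0]
    - [0,0,0,-0.1,0]
    - [0,0,0,-0.1,0]
    - [0,0,0,-0.1,0]
    - [0,0,0,-0.1,0]
    - [0,0,0,-0.1,0]
    - [0,0,0,-0.1,0]
    - [0,0,0,-0.1,0]
    - [0,0,0,-0.1,0]
    - [0,0,0,-0.05,0]
    - [0,0,0,0,0]

```text
t: 5.25
position: [0.5436, -0.0178, 0.0564]
ee_rot: [0.597, 0.802, -0.002, -0.0]
contact_force: [-4.2, -6.5, 3.0]
gripper_width: 0.0132
gripper_force: 45.0
```

Run:
```python
from h import *
st=arm.get_state(); m=R.from_quat(st['ee_rot']).as_matrix()[:,0]
print(np.degrees(np.arctan2(m[1],m[0])),st['wrist_torque'],st['contact_force'],st['gripper_width'])
save('w2',arm.grab_frame('wrist'))
```

```text
106.67560774131981 [-1.23007082  0.52377219  0.28402123] [-4.15120822 -6.50122287  3.04439049] 0.013224584973363736
```

Request:
move_arm:
  rows:
    - [0,0,0,-0.04,0]
    - [0,0,0,-0.04,0]
    - [0,0,0,0,0]
    - [0,0,0,0,0]

```text
t: 5.7
position: [0.5436, -0.0178, 0.0565]
ee_rot: [0.627, 0.779, -0.002, -0.0]
contact_force: [-3.9, -6.6, 2.4]
gripper_width: 0.0141
gripper_force: 46.7
```

Run:
```python
from h import *
st=arm.get_state(); m=R.from_quat(st['ee_rot']).as_matrix()[:,0]
print(np.degrees(np.arctan2(m[1],m[0])),st['wrist_torque'],st['contact_force'],st['gripper_width'])
im=arm.grab_frame('wrist');save('w3',im)
```

```text
102.27207498797462 [-1.13474864  0.5599841   0.90163632] [-3.89267973 -6.63294179  2.42627649] 0.014147175700349174
```

View pics/w3.png

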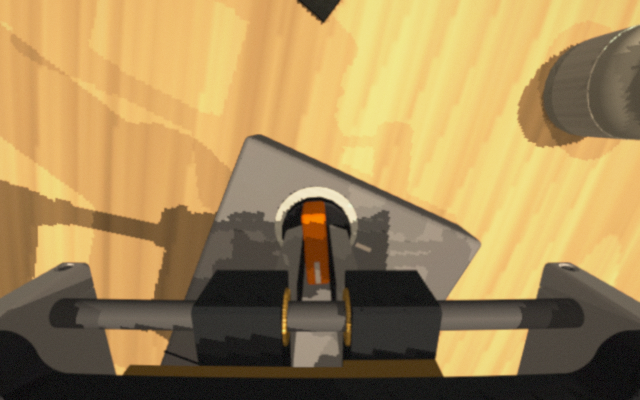

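The torque rose to 0.9 N·m against the stop and the bar has turned with the fingers (bar at (315,245)). I'll release it now.

Request:
move_arm:
  rows:
    - [0,0,0,0,1]
    - [0,0,0,0,1]
    - [0,0,0,0,1]
    - [0,0,0,0,1]
    - [0,0,0,0,1]
    - [0,0,0,0,1]
    - [0,0,0,0,1]
    - [0,0,0,0,1]
    - [0,0,0,0,1]
    - [0,0,0,0,1]
    - [0,0,0.03,0,1]
    - [0,0,0.03,0,1]
    - [0,0,0.03,0,1]
    - [0,0,0.03,0,1]
    - [0,0,0.03,0,1]
    - [0,0,0,0,1]

```text
t: 7.35
position: [0.548, -0.0166, 0.2109]
ee_rot: [0.629, 0.777, 0.002, 0.004]
contact_force: [0.4, -0.3, 0.5]
gripper_width: 0.0939
gripper_force: 0.0
```

Run:
```python
from h import *
st=arm.get_state(); m=R.from_quat(st['ee_rot']).as_matrix()[:,0]
print(np.degrees(np.arctan2(m[1],m[0])),st['t'],st['position'],st['gripper_width'])
# slip fit from corners at z=.04 (W1) + scene/side rays
import pickle
from scipy.optimize import least_squares
W=pickle.load(open('w1.pkl','rb'));S,D=cam('scene'),cam('side')
s=lambda u,v:(250+u/2.5-.3,155+v/2.5-.3); d=lambda u,v:(250+(u-400)/2.857-.3,135+v/2.857-.3)
O=[(W,(490,92),(-25,20)),(W,(532,104),(25,20)),(W,(522,140),(25,-20)),(W,(482,126),(-25,-20)),(W,(462,82),(-60,20)),(W,(450,118),(-60,-20)),(W,(554,115),(60,20)),(W,(543,137),(60,-8)),
(S,s(331,168),(-60,20)),(S,s(296,174),(-60,-20)),(S,s(364,246),(60,20)),(S,s(341,188),(-25,20)),(S,s(304,194),(-25,-20)),
(D,d(584,352),(-60,20)),(D,d(560,323),(-60,-20)),(D,d(452,414),(60,20)),(D,d(492,391),(25,20)),(D,d(473,361),(25,-20))]
def f(p):
    r=[]
    for c,uv,(a,b) in O:
        a,b=a/1e3,b/1e3;C,Sn=np.cos(p[2]),np.sin(p[2])
        r+=list(proj(c,[p[0]+C*a-Sn*b,p[1]+Sn*a+C*b,p[3]])-uv)
    return r
q=least_squares(f,[.514,.219,1.13,.04],loss='soft_l1'); print(q.x,np.degrees(q.x[2]),np.abs(q.fun).reshape(-1,2).max(1).round(1))
save('scene2',arm.grab_frame('scene')[155:272,250:410])
p=q.x; print('grip', p[:2]-.032*np.array([np.cos(p[2]),np.sin(p[2])]))
```

```text
102.03358941230678 7.35 [ 0.5480096  -0.01656481  0.2108677 ] 0.09387546340870241
[0.51528249 0.21679244 1.05514751 0.03831157] 60.45549920038828 [1.1 2.5 7.2 4.9 1.3 0.8 1.5 1.8 1.4 0.5 1.3 1.5 0.2 0.  0.5 0.3 1.5 1.5]
grip [0.49950331 0.18895331]
```

Request:
move_arm:
  rows:
    - [-0.006,0.0257,0,-0.0906,1]
    - [-0.006,0.0257,0,-0.0906,1]
    - [-0.006,0.0257,0,-0.0906,1]
    - [-0.006,0.0257,0,-0.0906,1]
    - [-0.006,0.0257,0,-0.0906,1]
    - [-0.006,0.0257,0,-0.0906,1]
    - [-0.006,0.0257,0,-0.0906,1]
    - [-0.006,0.0257,0,-0.0906,1]
    - [0,0,-0.03,0,1]
    - [0,0,-0.03,0,1]
    - [0,0,0,0,1]
    - [0,0,0,0,1]

```text
t: 8.6
position: [0.4965, 0.1891, 0.1455]
ee_rot: [0.864, 0.504, -0.001, -0.0]
contact_force: [0.3, -1.0, 0.1]
gripper_width: 0.094
gripper_force: 0.0
```

Run:
```python
from h import *
import pickle
st=arm.get_state(); im=arm.grab_frame('wrist'); c=cam('wrist',st); pickle.dump(c,open('w4.pkl','wb'))
m=R.from_quat(st['ee_rot']).as_matrix()[:,0]
print(np.degrees(np.arctan2(m[1],m[0])),st['position'])
s=cv2.imread('pics/scene2.png')[:,:,::-1]
o=np.zeros((520,640,3),np.uint8); o[:400]=im; o[400:517,:160]=s; save('w4',o)
k=arm.grab_frame('side')[135:225,300:400]; o[400:490,200:300]=k; save('w4',o)
```

```text
60.503061991442884 [0.49646494 0.18909047 0.14547171]
```

View pics/w4.png

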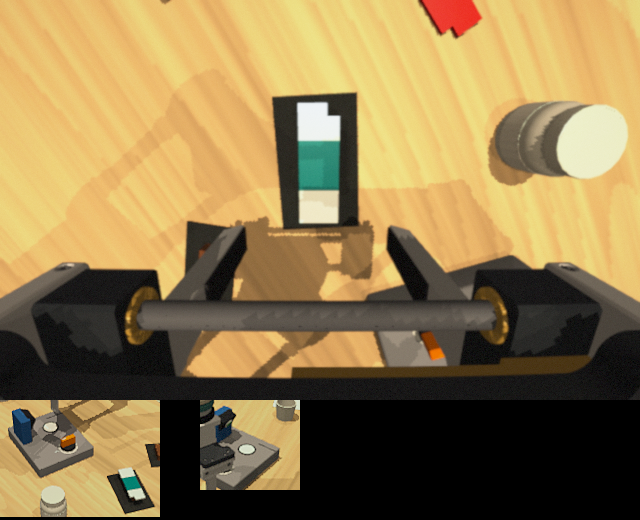

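The wrist view shows the slip upright with its notched end at the top (notch at (334,109)), its plain end at rows 191–223 and its mid column at about 319. The scene inset shows the knob back at rest.

Run:
```python
from h import *
import pickle
from scipy.optimize import least_squares
W=pickle.load(open('w4.pkl','rb'))
# which world side is image right: tool y
O=[((299,223),(-60,20)),((339,223),(-60,-20)),((297.5,102),(60,20)),((327,102),(60,-8)),((298,141),(25,20)),((340,141),(25,-20)),((299,191),(-25,20)),((340,190),(-25,-20))]
def f(p,z=.04):
    r=[]
    for uv,(a,b) in O:
        a,b=a/1e3,b/1e3;C,Sn=np.cos(p[2]),np.sin(p[2])
        r+=list(proj(W,[p[0]+C*a-Sn*b,p[1]+Sn*a+C*b,p[3]])-uv)
    return r
q=least_squares(f,[.514,.219,1.05,.04]);p=q.x; print(p,np.degrees(p[2]),np.round(q.fun,1))
g=p[:2]-.032*np.array([np.cos(p[2]),np.sin(p[2])]);print('grip',g,'shift',g-arm.get_state()['position'][:2])
```

```text
[0.51562319 0.21492799 1.06189173 0.04202607] 60.84191428546907 [ 1.   0.5 -0.5  0.3 -0.1  0.3  0.4  0.1  0.2 -0.6 -0.3 -0.9  0.3 -0.2
 -1.   0.6]
grip [0.50003212 0.18698307] shift [ 0.00189275 -0.00236582]
```

Request:
move_arm:
  rows:
    - [0.002,-0.0025,-0.021,0.006,1]
    - [0,0,-0.021,0,1]
    - [0,0,-0.021,0,1]
    - [0,0,-0.021,0,1]
    - [0,0,-0.021,0,1]
    - [0,0,-0.02,0,1]
    - [0,0,0,0,1]
    - [0,0,0,0,1]
    - [0,0,0,0,1]

```text
t: 9.6
position: [0.5009, 0.1871, 0.0231]
ee_rot: [0.862, 0.506, 0.002, 0.001]
contact_force: [-0.7, -0.5, -0.4]
gripper_width: 0.0937
gripper_force: 0.0
```

Request:
move_arm:
  rows:
    - [-0.001,0,-0.004,0,1]
    - [0,0,0,0,0]
    - [0,0,0,0,0]
    - [0,0,0,0,0]
    - [0,0,0,0,0]
    - [0,0,0,0,0]
    - [0,0,0,0,0]
    - [0,0,0,0,0]
    - [0,0,0,0,0]
    - [0,0,0,0,0]
    - [0,0,0,0,0]
    - [0,0,0,0,0]
  squeeze: 30

```text
t: 10.8
position: [0.4983, 0.1868, 0.0175]
ee_rot: [0.862, 0.506, -0.0, 0.0]
contact_force: [-0.1, 0.7, -0.5]
gripper_width: 0.0395
gripper_force: 30.0
```

Request:
move_arm:
  rows:
    - [0,0,0.01,0,0]
    - [0,0,0.02,0,0]
    - [0,0,0.03,0,0]
    - [0,0,0.03,0,0]
    - [0,0,0.03,0,0]
    - [0,0,0.02,0,0]
    - [0,0,0.01,0,0]
    - [0,0,0,0,0]
    - [0,0,0,0,0]

```text
t: 11.7
position: [0.4976, 0.1866, 0.1668]
ee_rot: [0.862, 0.506, -0.001, -0.0]
contact_force: [-0.3, -1.3, -1.4]
gripper_width: 0.0399
gripper_force: 30.0
```

Request:
move_arm:
  rows:
    - [-0.002,-0.0122,0,-0.054,0]
    - [-0.0043,-0.0244,0,-0.107,0]
    - [-0.0043,-0.0244,0,-0.107,0]
    - [-0.0043,-0.0244,0,-0.107,0]
    - [-0.0043,-0.0244,0,-0.107,0]
    - [-0.0043,-0.0244,0,-0.107,0]
    - [-0.0043,-0.0244,0,-0.107,0]
    - [-0.0043,-0.0244,0,-0.107,0]
    - [-0.0043,-0.0244,0,-0.107,0]
    - [-0.0043,-0.0244,0,-0.107,0]
    - [-0.0043,-0.0244,0,-0.107,0]
    - [-0.0043,-0.0244,0,-0.107,0]
    - [-0.002,-0.0122,0,-0.054,0]
    - [0,0,0,0,0]
    - [0,0,0,0,0]
    - [0,0,0,0,0]
    - [0,0,0,0,0]

```text
t: 13.4
position: [0.4471, -0.105, 0.1674]
ee_rot: [0.994, -0.11, -0.0, -0.0]
contact_force: [-0.6, 0.1, -0.1]
gripper_width: 0.0391
gripper_force: 30.0
```

Run:
```python
from h import *
import pickle
st=arm.get_state(); im=arm.grab_frame('wrist'); c=cam('wrist',st); pickle.dump(c,open('w5.pkl','wb'))
m=R.from_quat(st['ee_rot']).as_matrix()
print(np.degrees(np.arctan2(m[1,0],m[0,0])),st['position'],m[2],st['gripper_width'],st['q'])
o=np.zeros((600,640,3),np.uint8); o[:400]=im
b=arm.grab_frame('side')[125:225,260:400]; o[400:600,:280]=cv2.resize(b,(280,200),interpolation=2)
a=arm.grab_frame('scene')[125:225,250:390]; o[400:600,300:580]=cv2.resize(a,(280,200),interpolation=2)
save('w5',o)
t=m@[0,0,0]
P=st['position']+m@np.array([.0755,0,-.0225]); print('pred frosted top',proj(c,P),'mark',proj(c,[.5205,-.1225,.041]))
```

```text
-12.673919331479755 [ 0.44707038 -0.10504727  0.16741361] [-2.32061709e-04 -3.07464595e-04 -9.99999926e-01] 0.039132391551505254 [-3.82708994e-01  1.28237429e-01  1.79910215e+00  2.83978425e-04
  1.21453157e+00  1.40918991e+00]
pred frosted top [315.04955784 123.93909562] mark [316.38035113 122.00959965]
```

View pics/w5.png

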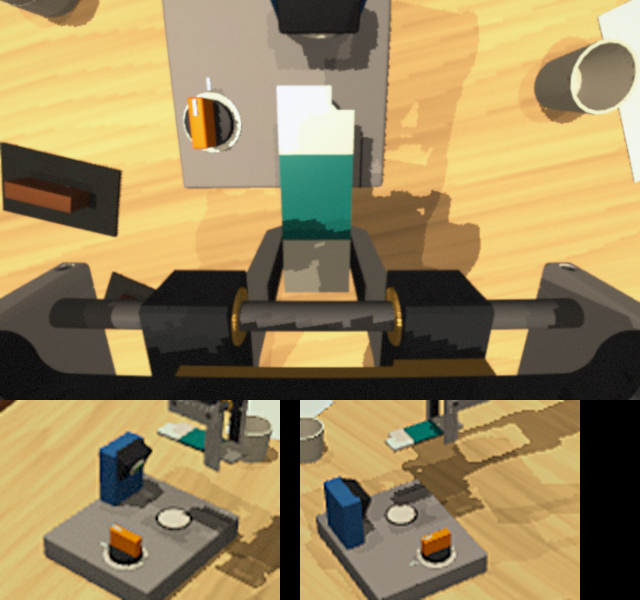

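The slip is held straight in the fingers (frosted corners (277,86) and (354,110), notch at (331,110)), and the mark is hidden beneath it. I'll check the slip's pitch and position by PnP.

Run:
```python
from h import *
import pickle
c=pickle.load(open('w5.pkl','rb')); K,k1,o,r=c
uv=np.array([(277.5,86),(331,85.5),(354,110.5),(280,155),(353,154.5),(285,292),(350,290.5)],float)
ob=np.array([(60,20,0),(60,-8,0),(48,-20,0),(25,20,0),(25,-20,0),(-60,20,0),(-60,-20,0)],float)/1e3
from scipy.optimize import least_squares
def pose(p): return R.from_euler('ZYX',p[3:]).as_matrix(),p[:3]
f=lambda p:np.ravel([proj(c,pose(p)[0]@a+p[:3])-u for a,u in zip(ob,uv)])
q=least_squares(f,[.48,-.113,.19,-.22,0,0]);p=q.x
print(p[:3],np.degrees(p[3:]),q.fun.round(1)); Rm=pose(p)[0]
print('frosted',p[:3]+Rm@[.0425,0,-.003])
```

```text
[ 0.4804417  -0.11353854  0.1887294 ] [-12.25684256  -0.1016709    1.46616028] [-0.5  0.4  0.6  0.5  0.2 -0.4 -0.3 -0.2  0.1 -0.5  0.4  0.  -0.5  0.1]
frosted [ 0.52199438 -0.12248716  0.1858058 ]
```

Request:
move_arm:
  rows:
    - [-0.001,0,-0.005,-0.007,0]
    - [0,0,-0.015,0,0]
    - [0,0,-0.02,0,0]
    - [0,0,-0.02,0,0]
    - [0,0,-0.02,0,0]
    - [0,0,-0.01,0,0]
    - [0,0,-0.005,0,0]
    - [0,0,0,0,0]
    - [0,0,0,0,0]
    - [0,0,0,0,0]
    - [0,0,0,0,0]

```text
t: 14.65
position: [0.4465, -0.1062, 0.0732]
ee_rot: [0.993, -0.115, 0.001, 0.0]
contact_force: [-0.9, -0.1, -0.7]
gripper_width: 0.0396
gripper_force: 30.0
```

Run:
```python
from h import *
st=arm.get_state(); m=R.from_quat(st['ee_rot']).as_matrix()
print(np.degrees(np.arctan2(m[1,0],m[0,0])),st['position'],m[2],st['contact_force'])
S,D=cam('scene'),cam('side'); M=[.5205,-.1225,.041]
o=np.zeros((600,800,3),np.uint8)
a=arm.grab_frame('scene')[130:205,240:340].copy(); b=arm.grab_frame('side')[130:205,290:390].copy()
o[:300,:400]=cv2.resize(a,(400,300),interpolation=2); o[:300,400:]=cv2.resize(b,(400,300),interpolation=2)
o[300:,:400]=cv2.resize(arm.grab_frame('wrist')[50:350,120:520],(400,300))
save('f',o)
for z in (0.041,.094): print(z,(proj(S,[.5205,-.1225,z])-[240,130])*4,(proj(D,[.5205,-.1225,z])-[290,130])*4+[400,0])
```

```text
-13.176920404541477 [ 0.44654014 -0.10618992  0.07316914] [ 1.53068326e-03  3.26104173e-04 -9.99998775e-01] [-0.86895091 -0.06520289 -0.68543444]
0.041 [240.62933663 203.85038922] [626.82671805 214.45002002]
0.094 [238.37378853 151.80572803] [630.05136066 153.54586816]
```

View pics/f.png

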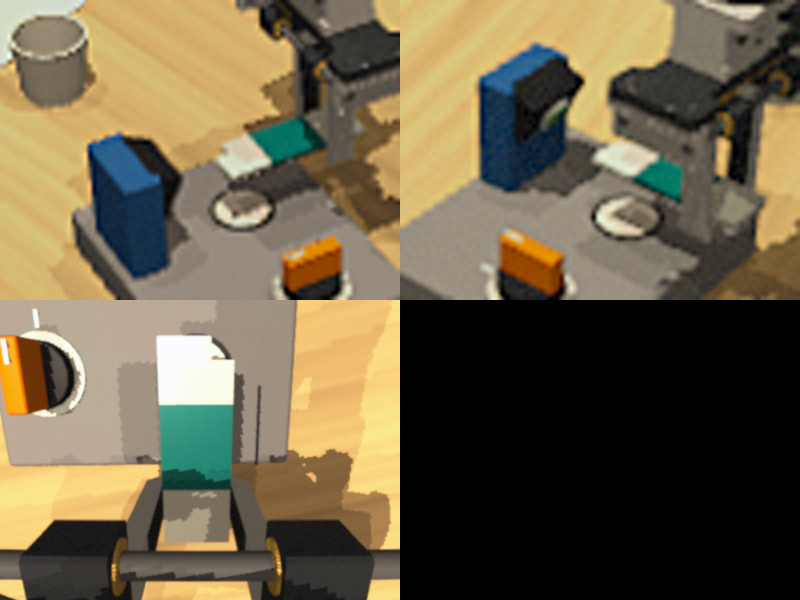

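The frosted end sits over the mark in both views: scene (243,157) above mark (242,210), and side (627,157) above mark (628,217). The knob is at rest and nothing touches the reader. I'll let it settle and hand in.

Request:
move_arm:
  rows:
    - [0,0,0,0,0]
    - [0,0,0,0,0]
    - [0,0,0,0,0]
    - [0,0,0,0,0]
    - [0,0,0,0,0]

```text
t: 15.3
position: [0.446, -0.106, 0.0725]
ee_rot: [0.993, -0.115, -0.0, 0.0]
contact_force: [0.4, 0.2, -2.3]
gripper_width: 0.0398
gripper_force: 30.0
```

```bash
python3 -c "
from bench import arm
print(arm.job_done())"
```

```text
the job is handed in; nothing more can be done
None
```

I turned the knob to its stop and it sprang back; the slip is held level, label side up, frosted end about 5 cm above the mark (within about 3 mm) and pointing at the lens. I handed the job in at about 15 s; no verdict came back.

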